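# Set the slicer's gauge plate to the 10 mm mark with the slack taken out

### The arm

A 6-joint arm with a two-finger parallel gripper is mounted at the origin on a cart in front of the work surface, level with it; the furniture and walls round the work are solid. World frame = base frame: x ahead of the robot, y to its left, z up, the work surface at z = 0. Lengths are in m, angles in rad, forces in N, time in s.
With the tool pointing down it reaches from about 0.35 to 0.775 m from the base axis. Payload 7.3 kg.
Tool frame: the origin (TCP) lies on the centre line of the jaws, within the pads' length; the fingertips stand 25 mm ahead of it and the grasp point (between the pads) lies 6 mm ahead of it; z points along the fingers, y is the direction in which the jaws open and shut (so a half turn about z gives the same grasp; the last joint's range is limited). The gripper opens to 92 mm and grips with 3 to 60 N. Pads are 19 mm wide; open, the fingers measure 130 mm over their backs; the gripper's body (75 mm by 190 mm) begins 47 mm behind the grasp point.
Start: joints at [-1.351, 0.342, 1.524, -0, 1.275, -0.146], TCP at [0.188, -0.49, 0.252] pointing down, gripper open.
Joint ranges: [-2.53, 2.53], [-0.77, 2.02], [0.04, 2.7], [-1, 4.14], [0.28, 2.66], [-3.11, 3.11]. Speed limits (rad/s): [2.57, 2.57, 3.14, 3.14, 3.14, 3.14].

### API

Orientations are given as [roll, pitch, yaw] about the fixed x, y, z axes, in that order (R = Rz(yaw) Ry(pitch) Rx(roll)).
In Python, from cell import telemetry, read_camera, workorder gives the robot as it stands.
- The arm moves only by the shell command python3 -m creep 'ROWS' [FORCE]. ROWS is JSON, one flat list of numbers, 5 for each row, row after row: the opening, from 0 (shut) to 1 (fully open), then the shift along the world's x, y, z in m, then the turn about the world's z in rad. A call has 1 to 12 rows; each row shifts and turns the pose as measured when the row begins; what a row does not reach is not made up. A row lasts 1/8 s, in which the tool goes at most 62.5 mm and 10.7 degrees, less where a joint would pass 70% of its speed; a pose out of reach is approached as far as the arm can. A call is refused whole if a number of a shift passes 0.0625 or a number of a turn 0.188, either way. A call with a gripper value outside its range is refused whole. The fingers move at their own pace and stop on an object; FORCE is the grip in N (left out, the last holds). Time passes only in rows, so rows that do not move let the fingers close. It gives the time, the measured TCP pose, the force and the opening at its end, in the units of the state.
- telemetry.observe(): the state, without advancing time (a new reading comes with each control period).
- read_camera(name): name is "scene" or "top" or "wrist"; returns a dict with "image" (480x640x3 uint8, red, green, blue), "fovy" (degrees; the focal length in pixels is half the picture's height over the tangent of half this angle, whatever the lens; pixels are square), "cx", "cy" (the principal point, pixels), "R" (3x3) and "t" (3): a world point X has camera coordinates R X + t. Camera axes: x right, y down, z forward; pixel columns grow to the right and rows downward; lengths in m; the calibration is good to about 2 mm. A picture is of the moment at which its call begins. There is no depth.
- workorder.hand_in(): hands the job in, once; it reports no verdict.
The state is a dict: "time": time; "qpos": joint angles; "qvel": joint speeds; "joint_efforts": joint torques, N m; "tool_pos": TCP position; "tool_rot": TCP orientation; "contact_force": force on the tool from outside, world axes, zero at the start; "torque": the same for the moment, N m; "opening": finger opening in m.
Only numpy, scipy, OpenCV 4.12 (cv2) and the standard library are available. Lean on these libraries where they do the work, as an engineer would, in place of code of your own. Each camera call takes 0.05 s, during which the arm holds its last target.

### The job

Set the food slicer to 10 mm: the white line of its dial on the third long mark of the scale, and the gauge plate truly 10 mm back. The knob turns the dial only while it is pushed down into mesh, and the drive behind the dial is worn and slack, so wind well past the mark until the plate itself stands beyond 10 mm, then come back to the mark turning towards thinner and let the knob spring up. Press with feeling, never forcing the teeth where they stand tip on tip; work only the knob, and leave the plate and the things round about alone.

Things in the scene. Friction and masses are not known exactly. Their poses are not given: they have to be found in the camera images.
- slicer: Aluminium food slicer, fixed, 250 (x) x 400 (y) mm, base 48 mm high; round blade, tower (240 high) and parked food table at its left, dial pod at its front right corner. Origin: under its middle on the worktop; x away from the operator, y to the left, z up. The knob's axis stands at x -58, y -158 mm.
- dial: Flat black dial, 89 mm across, under the knob. Origin on the vertical dial axis 58 mm above the worktop, z up; white index line along its +x, 33 to 44 mm out. Clockwise from above is thicker, 1 mm of plate per 0.1 rad; stays where it is left. 0.2 rad (2 mm) of lost motion to the plate's drive, light; then about 0.25 N m. The meshed knob has about 0.1 rad of play on it.
- ten_mark: The 10 mm mark: third of four long marks (0, 5, 10, 15 mm; short ones every 1 mm), counted clockwise on the fixed ring round the dial. Origin on the dial axis; its +x passes through the mark, to the operator. The scale is true when the plate was last moved thinner; when last moved thicker it stands 2 mm less open than the dial reads.
- knob: Black knob over the dial: skirt 69 mm across, flat top 14 mm above the origin; on it a bar 54 long (along x) x 15 wide, up to 40 mm. Origin on the dial axis, 70 mm above the worktop when up; z up. Up it spins free. Pushed: spring 4 N, 8 N at the 5 mm stop. Teeth meet at 2 mm; tip on tip it sticks there (teeth under 3 mm bear 30 N at most) until turned up to 0.7 rad under light push (it may drag the dial) and sinks in; from 3.5 mm down it drives.
- gauge_plate: Ribbed upright steel plate right of the blade, 112 wide x 128 high x 7 mm; origin: middle of its front face, axes as the slicer's. It slides along the slicer's x only, driven by the dial through a rack: the x of its origin in the slicer's frame is the slice thickness (0 to 16 mm; starts at 3 to 5 mm). Not to be touched.
- pepper_mill: Dark turned wooden pepper mill, 58 mm across, 170 high, upright right of the slicer; origin under its middle. To be left alone.
- tumbler: Plain clear tumbler, 80 mm across, 88 high, upright at the right; origin under its middle. To be left alone.
- relish_dish_a: Scalloped oval white dish, 108 x 173 x 49 mm, left of the slicer; origin under its middle. To be left alone.

How it is judged:
On the way:
1. the gauge plate is wound past 10 mm (over 10.2 mm) (x of gauge_plate in the frame of slicer above 0.0102 m), for 0.1 s.
At the end, for the whole second after the job is handed in: The dial's line stands within 0.05 rad (0.5 mm of setting) of the 10 mm mark and rests, the gauge plate stands at 10 mm within 0.5 mm, and the knob is up again (angle between the x axis of dial and the x axis of ten_mark, either way round below 0.05 rad and x of gauge_plate in the frame of slicer between 0.0095 and 0.0105 m and z of knob in the frame of slicer above 0.069 m and angular speed of dial below 0.05 rad/s); the robot touches nothing.
It fails at once if the teeth are loaded with over 30 N before they are in mesh (knob less than 3 mm down) (contact force between knob and dial above 30 N and z of knob in the frame of slicer above 0.067 m).
It fails at once if the robot touches the gauge plate (contact force between any of the fingers, the arm and gauge_plate above 1 N).
It fails at once if the pepper mill, the tumbler or the dish is shifted by over 15 mm (distance of any of pepper_mill, tumbler, relish_dish_a from where it was at the start of the episode above 0.015 m).
It also fails if it takes over 64 s, if anything falls off the work surface, if the arm or the gripper's body presses on something with over 40 N, if the wrist force passes 120 N, or if a joint passes its speed limit or range.

## Working session

There is one attempt and no reset: what is moved stays moved. The work goes in short steps, Python scripts to look and compute and a shell command to move; the robot and the scene stay as the last step left them, time stands still between calls to the robot, and variables do not carry over. Pictures are saved under pics/ and viewed, and the job is handed in when it is done.

```bash
mkdir -p pics; ls; cat > h.py <<'E'
from cell import telemetry, read_camera, workorder
import numpy as np, cv2
def snap(n,fn):
    c=read_camera(n); cv2.imwrite('pics/'+fn,c['image'][:,:,::-1]); 
    np.savez('pics/'+fn[:-4]+'.npz',**c); return c
def f(c): return 240/np.tan(np.radians(float(c['fovy']))/2)
def ray(c,u,v):
    R=np.array(c['R']);t=np.array(c['t']);d=R.T@np.array([(u-c['cx'])/f(c),(v-c['cy'])/f(c),1]);return -R.T@t,d
def onz(c,u,v,z):
    o,d=ray(c,u,v);return o+d*(z-o[2])/d[2]
def proj(c,X):
    p=np.array(c['R'])@np.array(X)+np.array(c['t']);return f(c)*p[0]/p[2]+c['cx'],f(c)*p[1]/p[2]+c['cy']
E
python3 - <<'E'
from h import *
for n in('scene','top','wrist'):
    c=snap(n,n+'0.png');o,_=ray(c,0,0);print(n,c['fovy'],c['cx'],c['cy'],o)
print(telemetry.observe())
E
```

```text
pics
scene 46.009422764112685 315.9939365189557 233.851839086626 [-0.32133672 -0.79827367  1.45064246]
top 44.91727913329478 313.99286427807976 243.51597507338255 [ 0.20041178 -0.03791175  1.6255921 ]
wrist 63.81036701538717 322.09485627918434 239.7321039491768 [ 0.26653934 -0.45980078  0.38451581]
{'time': 0.15, 'qpos': array([-1.35100216e+00,  3.42533812e-01,  1.52478978e+00,  2.63895459e-06,
        1.27540340e+00, -1.46006873e-01]), 'qvel': array([ 8.71627428e-04,  7.23964100e-05, -2.50691164e-03,  3.39314647e-04,
        6.53154156e-05,  7.41725863e-04]), 'joint_efforts': array([ 1.20815846e-03, -4.31468832e+01, -2.44354695e+01,  7.18102930e-02,
        5.38486813e-02, -7.58322744e-05]), 'tool_pos': array([ 0.18774866, -0.48998646,  0.25122231]), 'tool_rot': array([-3.14047075e+00, -1.67530797e-04,  3.65800173e-01]), 'contact_force': array([ 0.23721753, -0.11214851, -0.21786291]), 'torque': array([-0.02285235, -0.05236546, -0.01852637]), 'opening': 0.09162440937521471}
```

View pics/scene0.png

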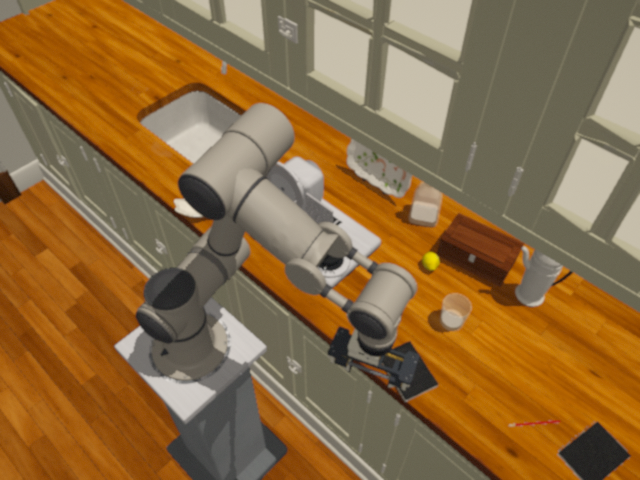

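View pics/top0.png

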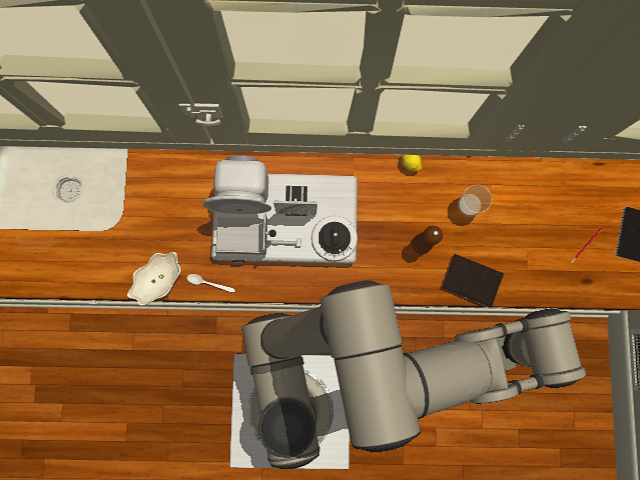

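View pics/wrist0.png

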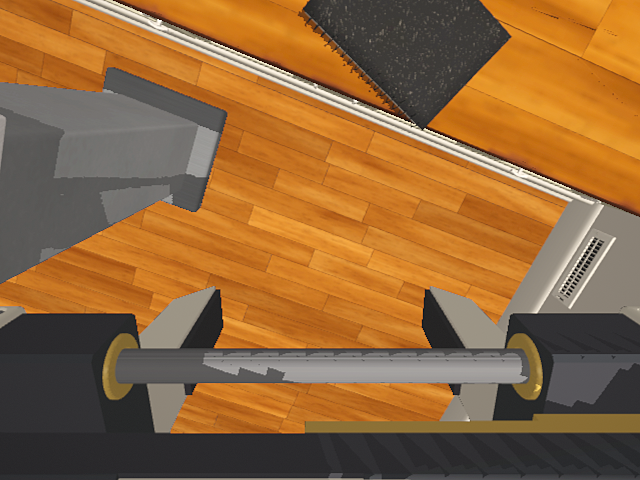

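```bash
python3 - <<'E'
from h import *
c=np.load('pics/top0.npz')
im=c['image'][:,:,::-1]
cv2.imwrite('pics/z0.png',cv2.resize(im[205:270,300:372],None,fx=8,fy=8,interpolation=cv2.INTER_CUBIC))
cv2.imwrite('pics/z1.png',cv2.resize(im[145:275,195:370],None,fx=4.5,fy=4.5,interpolation=cv2.INTER_CUBIC))
print(onz(c,334,238,.11))
E
```

```text
[ 0.45729314 -0.10635816  0.11      ]
```

View pics/z0.png

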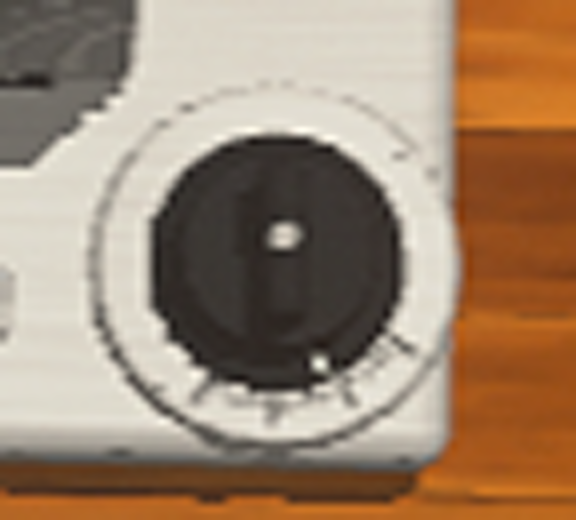

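View pics/z1.png

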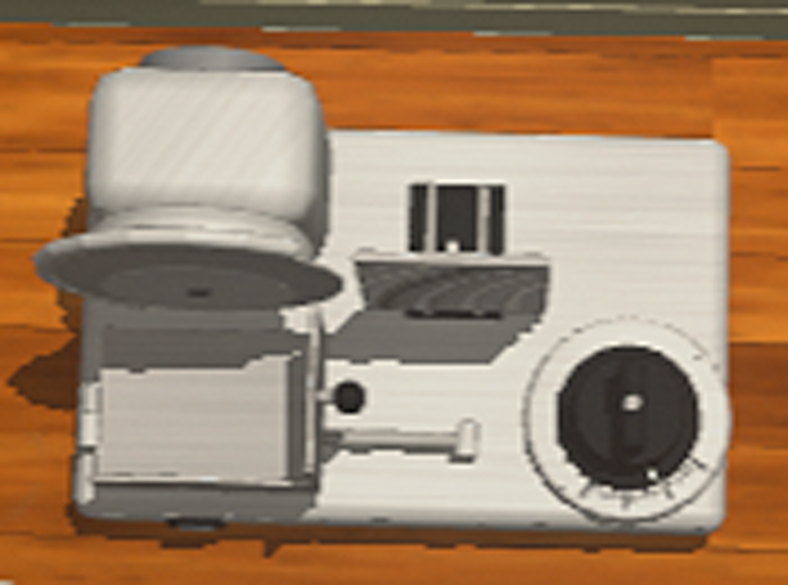

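```bash
python3 - <<'E'
from h import *
c=np.load('pics/top0.npz')
P=lambda x,y:(300+(x+.5)/8-.5,205+(y+.5)/8-.5)
print('cap',onz(c,*P(285,235),.110))
im=c['image'][205:270,300:372].astype(int);m=((im.max(2)<95)).astype(np.uint8)
n,l,s,ce=cv2.connectedComponentsWithStats(m);i=1+np.argmax(s[1:,4]);print(s[i],ce[i])
# extreme left/right of dial
k=(l==i);ys,xs=np.nonzero(k)
print('L/R',onz(c,300+xs.min()-.5,205+ys[xs==xs.min()].mean(),.058),onz(c,300+xs.max()+.5,205+ys[xs==xs.max()].mean(),.058),'bottom',onz(c,300+ce[i][0],205+ys.max()+.5,.058))
print('ring circ L R T B')
for q in((92,262),(460,262),(275,85),(275,450)):print(onz(c,*P(*q),.056))
for nm,q in dict(m0=(403,347),m5=(350,394),m10=(272,414),m15=(204,390),line=(320,362)).items():print(nm,onz(c,*P(*q),.057))
# base corners, z .048
for q in((728,143),(722,530),(80,515)):print(onz(c,195+q[0]/4.5,145+q[1]/4.5,.048))
print('plate top corners guess z.18', [onz(c,195+q[0]/4.5,145+q[1]/4.5,.185) for q in((355,262),(550,262))])
print('mill',onz(c,431,236,.17),'tumbler',onz(c,476,200,.088))
E
```

```text
cap [ 0.46827748 -0.10937916  0.11      ]
[ 19  17  31  32 775] [33.84129032 32.45032258]
L/R [ 0.46667066 -0.06622291  0.058     ] [ 0.46832166 -0.15118759  0.058     ] bottom [ 0.42322388 -0.1087794   0.058     ]
ring circ L R T B
[ 0.46713545 -0.04585693  0.056     ]
[ 0.46958913 -0.17210126  0.056     ]
[ 0.53029229 -0.10787088  0.056     ]
[ 0.40338612 -0.10937053  0.056     ]
m0 [ 0.43956541 -0.15267736  0.057     ]
m5 [ 0.42299764 -0.13469987  0.057     ]
m10 [ 0.41560585 -0.10815567  0.057     ]
m15 [ 0.42342586 -0.08485106  0.057     ]
line [ 0.433839   -0.12434398  0.057     ]
[ 0.64320837 -0.17102807  0.048     ]
[ 0.40010855 -0.16874178  0.048     ]
[0.40192968 0.221591   0.048     ]
plate top corners guess z.18 [array([0.53112823, 0.05071415, 0.185     ]), array([ 0.53335379, -0.0592704 ,  0.185     ])]
mill [ 0.45710342 -0.35110156  0.17      ] tumbler [ 0.57351042 -0.49309498  0.088     ]
```

```bash
python3 -m creep '[1,0.025,0.05,0.02,-0.09, 1,0.025,0.05,0.02,-0.09, 1,0.03,0.05,0,-0.09, 1,0.03,0.05,0,-0.09, 1,0.03,0.05,0,0, 1,0.03,0.05,0,0, 1,0.03,0.05,0,0, 1,0.01,0.03,0,0]' 15
python3 - <<'E'
from h import *
c=snap('wrist','w1.png');o,d=ray(c,320,240);print(o,d);print(telemetry.observe())
E
```

```text
time: 1.15
tool_pos: [0.4007, -0.0993, 0.2903]
tool_rot: [-3.138, -0.002, -0.013]
contact_force: [0.8, -0.8, 0.1]
opening: 0.092
[ 0.48470706 -0.10059476  0.42390385] [-0.30494692  0.01156454 -0.95231489]
{'time': 1.2, 'qpos': array([-0.42816244,  0.09955798,  1.73309719,  0.00655701,  1.30886147,
        1.1532322 ]), 'qvel': array([-0.08782153, -0.00183218,  0.00385176, -0.02615653,  0.00206785,
       -0.1252667 ]), 'joint_efforts': array([-3.80126640e+00, -2.86748582e+01, -2.59743941e+01, -1.05339814e+00,
       -4.00363673e-01, -2.24384631e-02]), 'tool_pos': array([ 0.40089516, -0.09694679,  0.29033393]), 'tool_rot': array([-3.13583198e+00, -2.63300776e-03, -1.23036051e-02]), 'contact_force': array([-1.06834674,  2.59918359,  0.19229653]), 'torque': array([0.14137346, 0.02642665, 0.02692099]), 'opening': 0.0918128268584749}
```

View pics/w1.png

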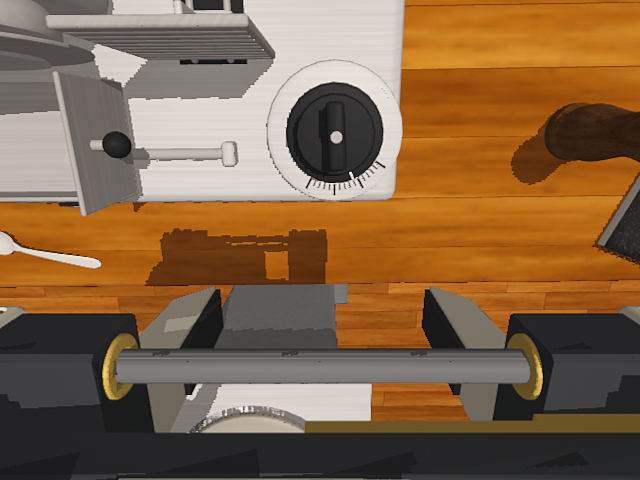

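```bash
python3 - <<'E'
from h import *
c=np.load('pics/w1.npz')
im=c['image'][:,:,::-1]
cv2.imwrite('pics/w1z.png',cv2.resize(im[55:205,262:407],None,fx=4,fy=4,interpolation=cv2.INTER_CUBIC))
print(onz(c,336,137,.110))
E
```

```text
[ 0.46921087 -0.1106935   0.11      ]
```

View pics/w1z.png

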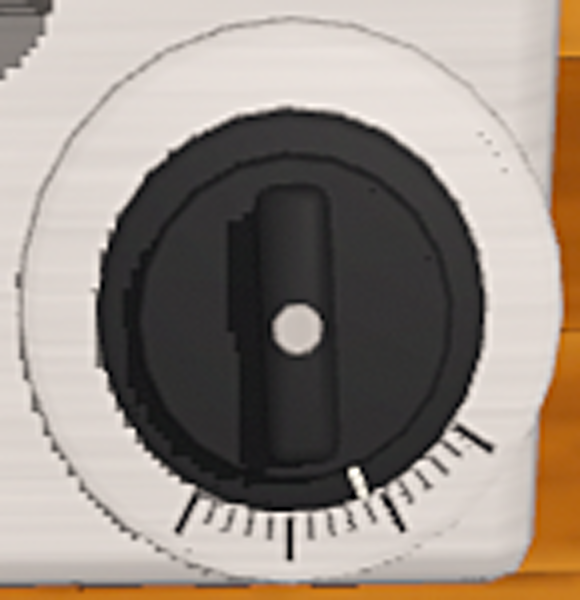

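```bash
cat >> h.py <<'E'
def pz(x0,y0,s): return lambda x,y:(x0+(x+.5)/s-.5,y0+(y+.5)/s-.5)
E
python3 - <<'E'
from h import *
c=np.load('pics/w1.npz')
im=c['image'].astype(int);m=(im.max(2)<110).astype(np.uint8);m[:60]=0;m[205:]=0;m[:,:265]=0;m[:,400:]=0
m=cv2.morphologyEx(m,cv2.MORPH_OPEN,np.ones((5,5),np.uint8))
cs,_=cv2.findContours(m,0,1);k=max(cs,key=cv2.contourArea)
W=np.array([onz(c,*q[0],.060) for q in k])[:,:2]
(cx,cy),(a,b),_=cv2.fitEllipse((W*1e3).astype(np.float32));print('dial',cx,cy,a,b)
P=pz(262,55,4)
C=np.array([cx,cy])/1e3
for nm,q in dict(m0a=(458,428),m0b=(492,450),m5a=(389,497),m5b=(405,530),m10a=(290,513),m10b=(290,558),m15a=(196,493),m15b=(180,532),l1=(353,468),l2=(366,498)).items():
    X=onz(c,*P(*q),.060 if nm[0]=='l' else .057)[:2]-C;print(nm,np.linalg.norm(X)*1e3,np.arctan2(X[1],-X[0]))
a=onz(c,*P(292,188),.11);b=onz(c,*P(303,462),.11);print('bar',np.arctan2(a[1]-b[1],a[0]-b[0]),(a+b)/2)
E
```

```text
dial 469.5492248535156 -110.36603546142578 86.59135437011719 88.08563232421875
m0a 47.28050453321074 -0.9931485330594922
m0b 56.96105265315353 -0.9945430440111036
m5a 48.02293667331401 -0.515612357015394
m5b 56.88494930599218 -0.5071311572373977
m10a 45.27909478777469 -0.002837789518114877
m10b 56.137810007127015 -0.0014758341086423166
m15a 45.92887170900744 0.5041119950307472
m15b 56.00963704248433 0.48735457387395764
l1 37.476053319588665 -0.4077803204708075
l2 45.20870917145374 -0.40914964224851763
bar 0.03875979637500746 [ 0.46938568 -0.11072227  0.11      ]
```

```bash
python3 - <<'E'
from h import *
c=np.load('pics/w1.npz');t=np.load('pics/top0.npz')
def tri(a,b):
    o1,d1=ray(t,*a);o2,d2=ray(c,*b);A=np.stack([d1,-d2],1);s=np.linalg.lstsq(A,o2-o1,rcond=None)[0]
    p,q=o1+s[0]*d1,o2+s[1]*d2;return (p+q)/2,np.linalg.norm(p-q)
T=lambda x,y:(195+(x+.5)/4.5-.5,145+(y+.5)/4.5-.5)
print('ball',tri(T(348,397),(117,144)))
print('armend',tri(T(466,440),(229,153)))
print('plate right top front',tri(T(549,265),(245,15)), tri(T(549,265),(248,22)))
print('fence corner',tri(T(318,310),(57,72)))
E
```

```text
ball (array([0.46652791, 0.05774001, 0.11965695]), np.float64(0.0005659074142856292))
armend (array([ 0.45309797, -0.01087206,  0.05051047]), np.float64(0.00041025089041957073))
plate right top front (array([ 0.53677696, -0.05773029,  0.17928461]), np.float64(0.005574636709560662)) (array([ 0.53670669, -0.05780889,  0.17162418]), np.float64(0.0020041336825230597))
fence corner (array([0.51370959, 0.07494166, 0.14679708]), np.float64(0.0031535516547800844))
```

```bash
python3 -m creep '[0.5,0.035,-0.007,0,0.03, 0.5,0.034,-0.007,0,0.02, 0.5,0,0,-0.03,0, 0.5,0,0,-0.03,0,  0.5,0,0,-0.02,0, 0.5,0,0,0,0]' 12
```

```text
time: 1.95
tool_pos: [0.4715, -0.1101, 0.2073]
tool_rot: [-3.136, -0.001, 0.043]
contact_force: [0.9, 0.3, 0.6]
opening: 0.0463
```

```bash
python3 -m creep '[0.5,-0.002,0,-0.03,0, 0.5,0,0,-0.03,0, 0.5,0,0,-0.02,0, 0.5,0,0,-0.011,0,  0.5,0,0,0,0]' 12; python3 - <<'E'
from h import *
snap('wrist','w2.png');print(telemetry.observe()['contact_force'])
E
```

```text
time: 2.58
tool_pos: [0.4722, -0.112, 0.1187]
tool_rot: [-3.139, -0.009, 0.043]
contact_force: [0.2, 0.5, -0.2]
opening: 0.0456
[-0.06060419  0.85905435  0.45813764]
```

View pics/w2.png

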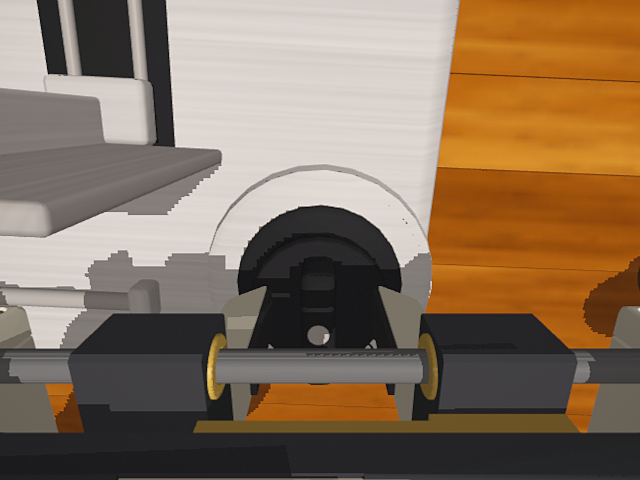

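```bash
python3 -m creep '[0.5,-0.0025,0.0015,-0.0035,0, 0.3,0,0,0,0, 0,0,0,0,0, 0,0,0,0,0, 0,0,0,0,0]' 40; python3 - <<'E'
from h import *
snap('wrist','w3.png');s=telemetry.observe();print(s['contact_force'],s['torque'])
E
```

```text
time: 3.25
tool_pos: [0.4711, -0.1105, 0.1177]
tool_rot: [-3.141, -0.014, 0.043]
contact_force: [-0.0, 2.4, -0.4]
opening: 0.0148
[0.3498606  3.4485596  2.21640462] [ 0.54778149 -0.038048   -0.02017033]
```

View pics/w3.png

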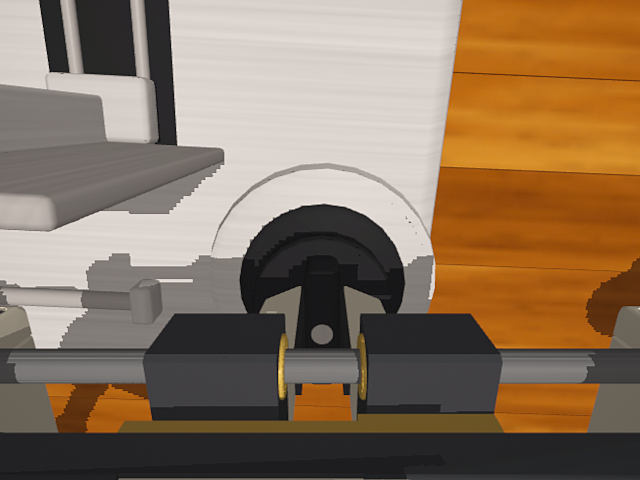

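```bash
python3 -m creep '[0,0,0,0,0.15, 0,0,0,0,0.15, 0,0,0,0,0.15, 0,0,0,0,0]' 40;python3 -m creep '[0,0,0,0,0.16, 0,0,0,0,0.16, 0,0,0,0,0.16, 0,0,0,0,0.16, 0,0,0,0,0.16, 0,0,0,0,0]' 40; python3 - <<'E'
from h import *
c=snap('wrist','w4.png');s=telemetry.observe();print(s['contact_force'],s['torque'])
E
```

```text
time: 3.8
tool_pos: [0.4709, -0.1094, 0.1177]
tool_rot: [-3.139, -0.014, 0.505]
contact_force: [0.1, -0.2, 0.9]
opening: 0.0145
time: 4.55
tool_pos: [0.4696, -0.1081, 0.1177]
tool_rot: [-3.135, -0.014, 1.308]
contact_force: [-0.6, 1.1, 1.0]
opening: 0.0146
[-0.93568665  2.17440636  0.97918168] [ 0.29819118 -0.06686002  0.05930991]
```

View pics/w4.png

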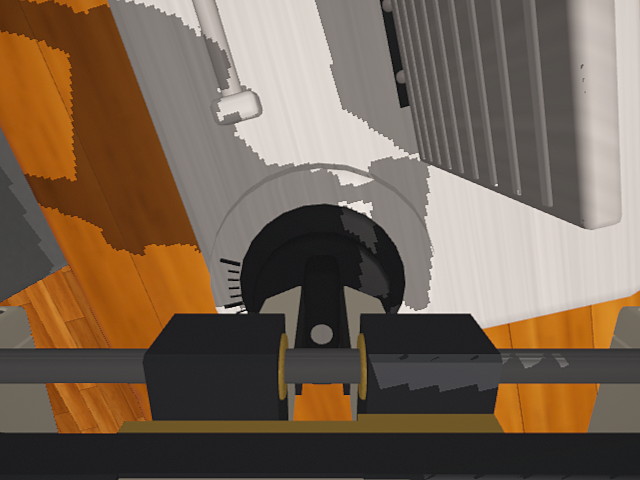

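```bash
python3 -m creep '[0,0,0,-0.001,0, 0,0,0,-0.001,0]'; python3 -m creep '[0,0,0,-0.001,0]'; python3 -m creep '[0,0,0,-0.001,0]'
```

```text
time: 4.85
tool_pos: [0.4696, -0.1081, 0.116]
tool_rot: [-3.135, -0.014, 1.301]
contact_force: [-1.7, 2.2, 4.1]
opening: 0.0146
time: 4.97
tool_pos: [0.4696, -0.1081, 0.1154]
tool_rot: [-3.136, -0.014, 1.299]
contact_force: [-3.9, 3.2, 12.9]
opening: 0.0149
time: 5.1
tool_pos: [0.4696, -0.1081, 0.1153]
tool_rot: [-3.136, -0.014, 1.298]
contact_force: [-4.7, 3.0, 16.1]
opening: 0.0146
```

```bash
python3 -m creep '[0,0,0,-0.0005,-0.05, 0,0,0,-0.0006,-0.05]'; python3 -m creep '[0,0,0,-0.0006,-0.05,0,0,0,-0.0006,-0.05]'
```

```text
time: 5.35
tool_pos: [0.4698, -0.1082, 0.1156]
tool_rot: [-3.137, -0.014, 1.193]
contact_force: [-1.6, 1.6, 9.1]
opening: 0.0145
time: 5.6
tool_pos: [0.47, -0.1083, 0.115]
tool_rot: [-3.139, -0.014, 1.088]
contact_force: [-1.5, 1.5, 5.4]
opening: 0.0145
```

```bash
python3 -m creep '[0,0,0,-0.0008,0,0,0,0,-0.0008,0]'; python3 -m creep '[0,0,0,-0.0008,0]'; python3 -m creep '[0,0,0,-0.0008,0]'
```

```text
time: 5.85
tool_pos: [0.47, -0.1083, 0.1138]
tool_rot: [-3.139, -0.014, 1.084]
contact_force: [-1.5, 2.3, 6.7]
opening: 0.0145
time: 5.98
tool_pos: [0.47, -0.1083, 0.1133]
tool_rot: [-3.139, -0.014, 1.083]
contact_force: [-2.0, 1.5, 6.7]
opening: 0.0146
time: 6.1
tool_pos: [0.47, -0.1083, 0.1127]
tool_rot: [-3.139, -0.014, 1.082]
contact_force: [-1.7, 1.5, 6.6]
opening: 0.0144
```

```bash
python3 -m creep '[0,0,0,-0.0004,-0.1,0,0,0,-0.0003,-0.1]'; python3 -c "
from h import *
s=telemetry.observe();print(s['torque'])"; python3 -m creep '[0,0,0,-0.0003,-0.1,0,0,0,-0.0003,-0.1]';python3 -c "
from h import *
s=telemetry.observe();print(s['torque'])"
```

```text
time: 6.35
tool_pos: [0.4703, -0.1086, 0.1127]
tool_rot: [-3.141, -0.013, 0.875]
contact_force: [-1.4, 1.2, 5.5]
opening: 0.0149
[0.19149058 0.17763665 0.18512909]
time: 6.6
tool_pos: [0.4707, -0.1089, 0.1127]
tool_rot: [3.141, -0.013, 0.667]
contact_force: [-1.1, 1.6, 6.3]
opening: 0.0144
[0.23698044 0.2778897  0.18228402]
```

```bash
python3 -m creep '[0,0,0,-0.0004,-0.1,0,0,0,-0.0004,-0.1]'; python3 -c "
from h import *
s=telemetry.observe();print(s['torque'])"; python3 -m creep '[0,0,0,-0.0004,-0.1,0,0,0,-0.0004,-0.1,0,0,0,-0.0004,0]';python3 -c "
from h import *
s=telemetry.observe();print(s['torque'])
c=snap('top','t5.png');im=c['image'][:,:,::-1]
cv2.imwrite('pics/t5z.png',cv2.resize(im[145:275,195:370],None,fx=4.5,fy=4.5,interpolation=cv2.INTER_CUBIC))
snap('wrist','w5.png')"
```

```text
time: 6.85
tool_pos: [0.4709, -0.1093, 0.1126]
tool_rot: [3.14, -0.014, 0.459]
contact_force: [-2.6, 1.4, 7.2]
opening: 0.0146
[0.18819292 0.44520689 0.18776929]
time: 7.22
tool_pos: [0.4711, -0.1099, 0.1126]
tool_rot: [3.138, -0.014, 0.249]
contact_force: [-1.4, 2.2, 8.6]
opening: 0.0143
[0.48177342 0.42266199 0.05425155]
```

View pics/t5z.png

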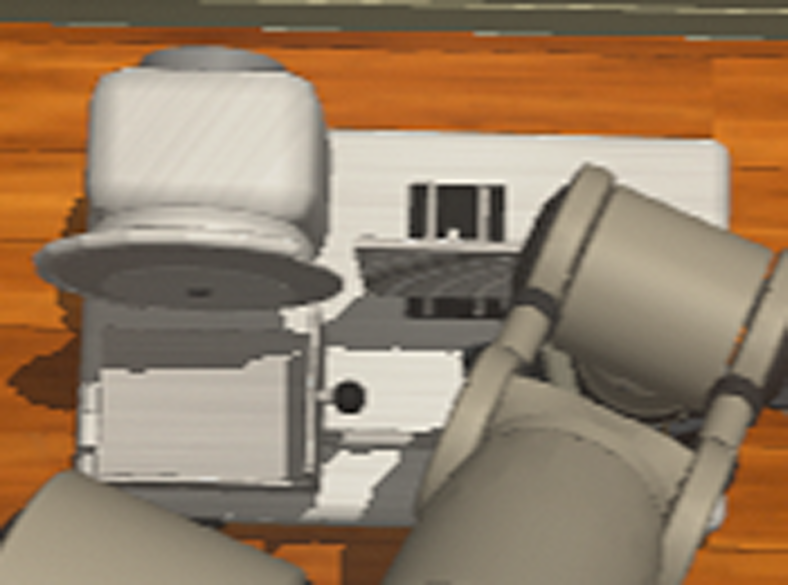

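View pics/w5.png

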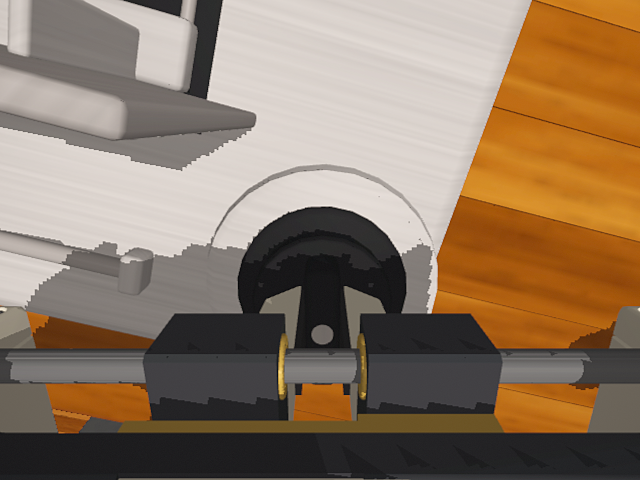

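```bash
python3 - <<'E'
from h import *
a=np.load('pics/top0.npz')['image'].mean(2)[185:225];b=np.load('pics/t5.npz')['image'].mean(2)[185:225]
for x in range(278,308,3): print(x,a[10:32,x].astype(int),'\n   ',b[10:32,x].astype(int))
c=snap('scene','s5.png');im=c['image'][:,:,::-1]
cv2.imwrite('pics/s5z.png',cv2.resize(im[150:300,250:420],None,fx=4,fy=4,interpolation=cv2.INTER_CUBIC))
E
```

```text
278 [209 210 212 214 214 190 178 194  79  89  87  85  93  88  89  93  83  81
  82 109 106 112] 
    [212 213 192 181 194  78  92  86 104  88  83  73  58  72  74  93 111 107
 108 108 106 111]
281 [210 210 213 215 211 215 176 197  92  86  87 102  89  91  72  67  58  65
  67 110 107 111] 
    [211 213 216 178 200  89  86  85  89  83  73  67  75  74  86  95 111 108
 109 108 107 112]
284 [219 217 218 221 217 219 206 197 102  84 103  89  83  72  60  73  77  76
  85  92 100 113] 
    [220 219 220 192 198  99  84 100  90  74  61  76  89  93  80  73 102 102
 102  92  99 112]
287 [ 52  51  51  50  48  41 181 201 110  91  87  92  74  60  77  78  76  89
  90  41  49 115] 
    [ 49  47  38 182 202 109  90  89  72  58  75  90  80  80  82  84  42  40
  40  39  48 116]
290 [163 163 176 175 173 172 179 190 138  89  89  74  60  77  77  93  81  80
  82  84  55 116] 
    [163 162 172 178 190 127  90  81  74  74  88  81  80  81  83  92  80  85
  84  86  53 115]
293 [ 54  52  52  50  45  37 182 182 145  85  71  59  76  88  89  76  80  82
  84  40  51 116] 
    [ 49  43  35 215 182 142  86  72  66  77  80  80  81  96  88  86  45  40
  41  40  50 116]
296 [ 56  54  53  88 176 176 170 181 152  77  66  76  78  82  80  82  83  82
  85  46  44 114] 
    [ 62 183 179 189 182 151  77  65  75  93  82  82  96  81  88  89  51  41
  42  41  44 115]
299 [ 55  54  53  55  50  43 179 186 177  66  67  77  81  82  83  90  97  96
  98  46  38 114] 
    [ 52  49  44 133 188 176  65  65  89  79  83  96  87  87  85  82  54  38
  40  38  34 115]
302 [153 155 156 164 161 162 178 180 183  67  75  94  82  82  99  84  85  87
  89  74  47 114] 
    [154 155 154 163 180 181  65  74  82  82  97  86  87  94 102  96  69  73
  74  75  44 114]
305 [ 52  52  51  50  51  47  63 189 183  66  89  81  83  98  85  88  88  86
  87  54  37 102] 
    [ 47  47  46  63 192 183  65  87  79  98  85  84 104  93  88  90  59  38
  40  39  35 103]
```

View pics/s5z.png

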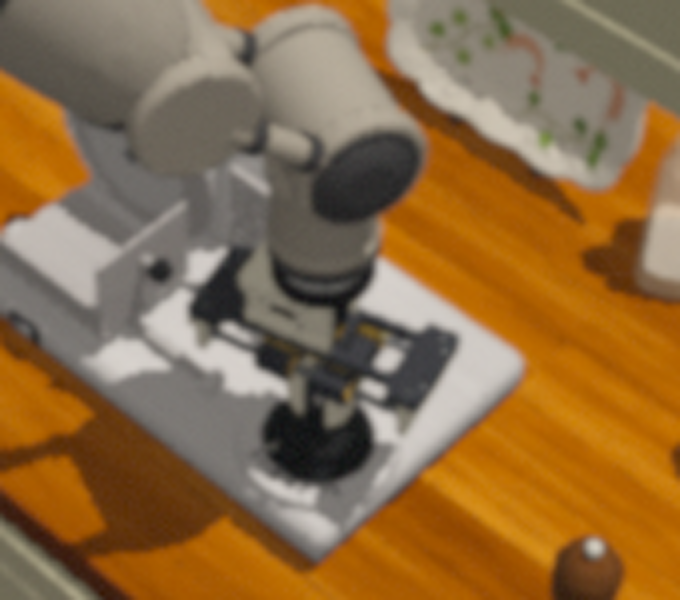

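```bash
python3 -m creep '[0,0,0,-0.0004,0.1,0,0,0,-0.0004,0.1,0,0,0,-0.0004,0.1,0,0,0,-0.0004,0]'; python3 -c "
from h import *
s=telemetry.observe();print(s['torque'],s['tool_rot'])"
```

```text
time: 7.88
tool_pos: [0.4708, -0.1091, 0.1127]
tool_rot: [3.139, -0.015, 0.555]
contact_force: [-1.6, 2.0, 7.5]
opening: 0.0148
[ 0.32352872  0.39820084 -0.01400804] [ 3.13867612 -0.01450244  0.55512145]
```

```bash
python3 -m creep '[0,0,0,0.003,0,0,0,0,0.002,0,0,0,0,0,0]'; python3 -m creep '[0.2,0,0,0,0,0.4,0,0,0,0,0.5,0,0,0,0,0.5,0,0,0.03,0,0.5,0,0,0.04,0,0.5,-0.02,-0.012,0.05,0,0.5,-0.02,-0.012,0.04,0,0.5,-0.02,-0.012,0.01,0,0.5,0,0,0,0]'; cat > look.py <<'E'
from h import *
import sys
c=snap('wrist',sys.argv[1]+'.png');s=telemetry.observe();print(s['tool_pos'],s['tool_rot'])
im=c['image'][:,:,::-1]
u,v=proj(c,(.4695,-.1105,.058));u,v=int(u)-75,int(v)-60;u,v=max(u,0),max(v,0);print('crop',u,v)
cv2.imwrite('pics/'+sys.argv[1]+'z.png',cv2.resize(im[v:v+140,u:u+150],None,fx=5,fy=4.2 and 5,interpolation=cv2.INTER_CUBIC)[:600])
E
python3 look.py w6
```

```text
time: 8.25
tool_pos: [0.4707, -0.1091, 0.1177]
tool_rot: [3.139, -0.014, 0.552]
contact_force: [-0.7, 0.8, 0.6]
opening: 0.0146
time: 9.38
tool_pos: [0.4086, -0.1467, 0.2919]
tool_rot: [3.137, -0.013, 0.552]
contact_force: [0.1, -0.5, -0.0]
opening: 0.0458
[ 0.40909433 -0.14640296  0.29155423] [ 3.13752795 -0.01283964  0.55233039]
crop 246 73
```

View pics/w6.png

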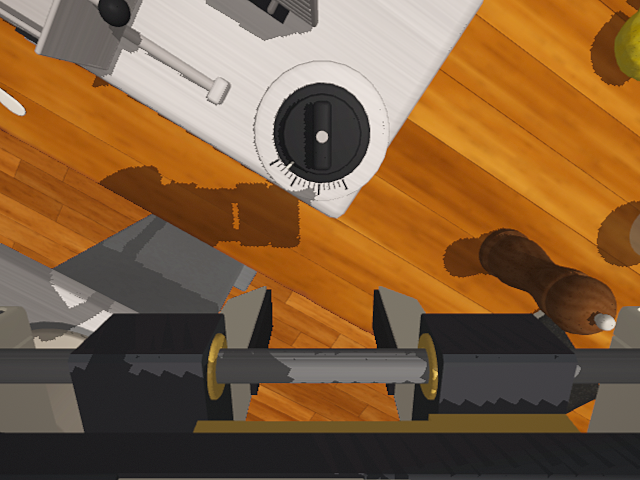

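View pics/w6z.png

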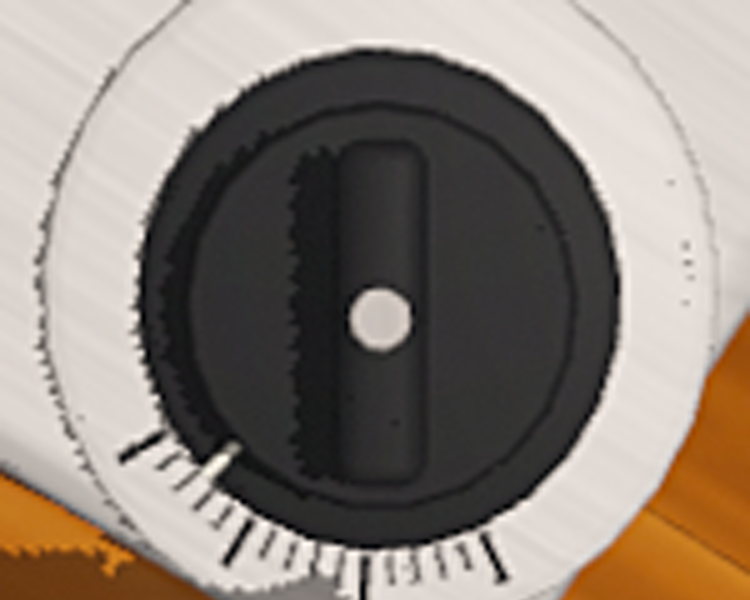

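```bash
cat > ang.py <<'E'
from h import *
def angles(fn,u0,v0,s,pts):
    c=np.load('pics/%s.npz'%fn);P=pz(u0,v0,s)
    u,v=map(int,proj(c,(.4695,-.1105,.058)))
    im=c['image'].astype(int);m=(im.max(2)<110).astype(np.uint8);M=np.zeros_like(m);M[max(v-62,0):v+62,u-62:u+62]=1;m*=M
    m=cv2.morphologyEx(m,cv2.MORPH_OPEN,np.ones((5,5),np.uint8))
    cs,_=cv2.findContours(m,0,1);k=max(cs,key=cv2.contourArea)
    W=np.array([onz(c,*q[0],.060) for q in k])[:,:2]
    (cx,cy),(a,b),_=cv2.fitEllipse((W*1e3).astype(np.float32));print('dial',cx,cy,a,b)
    C=np.array([cx,cy])/1e3
    for n,q in pts.items():
        X=onz(c,*P(*q),.060 if n[0]=='l' else .057)[:2]-C;print(n,round(np.linalg.norm(X)*1e3,1),round(np.arctan2(X[1],-X[0]),4))
E
python3 - <<'E'
from ang import *
angles('w6',246,73,5,dict(a15=(170,436),b15=(121,459),a10=(252,523),b10=(229,564),a5=(367,550),b5=(364,598),a0=(486,536),b0=(505,580),l1=(236,446),l2=(208,478)))
E
```

```text
dial 469.6221923828125 -110.70417785644531 86.4893569946289 87.93858337402344
a15 46.0 0.4814
b15 56.2 0.5019
a10 46.8 -0.0033
b10 55.8 -0.0066
a5 45.2 -0.4978
b5 54.5 -0.4958
a0 47.1 -0.9989
b0 56.4 -0.9945
l1 36.8 0.2679
l2 44.8 0.2536
```

```bash
python3 -m creep '[0.5,0.03,0.018,-0.02,0,0.5,0.031,0.019,-0.03,0,0.5,0,0,-0.04,0,0.5,0,0,-0.03,0,0.5,0,0,0,0]'
```

```text
time: 10.05
tool_pos: [0.4735, -0.1054, 0.1643]
tool_rot: [3.141, -0.012, 0.553]
contact_force: [0.0, 0.1, 0.3]
opening: 0.0462
```

```bash
python3 -m creep '[0.5,-0.003,-0.0045,-0.02,0,0.5,0,0,-0.02,0,0.5,0,0,-0.005,0,0.5,0,0,0,0]'
```

```text
time: 10.55
tool_pos: [0.4736, -0.1098, 0.1211]
tool_rot: [3.137, -0.015, 0.554]
contact_force: [0.3, 0.3, -0.3]
opening: 0.0459
```

```bash
python3 -m creep '[0.5,-0.003,0.0003,-0.0034,0,0.3,0,0,0,0,0,0,0,0,0,0,0,0,0,0,0,0,0,0,0]' 40; python3 -m creep '[0,0,0,-0.001,0,0,0,0,-0.001,0]';python3 -m creep '[0,0,0,-0.001,0]'
```

```text
time: 11.18
tool_pos: [0.4711, -0.1091, 0.1198]
tool_rot: [3.136, -0.017, 0.554]
contact_force: [-2.5, 3.7, 4.7]
opening: 0.0144
time: 11.42
tool_pos: [0.4711, -0.1089, 0.1182]
tool_rot: [3.136, -0.017, 0.554]
contact_force: [-2.5, 2.2, 4.9]
opening: 0.0147
time: 11.55
tool_pos: [0.4711, -0.109, 0.1173]
tool_rot: [3.136, -0.017, 0.554]
contact_force: [-1.0, 1.2, 5.0]
opening: 0.0147
```

```bash
python3 -m creep '[0,0,0,-0.0008,0]';python3 -m creep '[0,0,0,-0.0008,0]'; python3 -m creep '[0,0,0,-0.0008,0,0,0,0,-0.0008,0]'
```

```text
time: 11.68
tool_pos: [0.4711, -0.109, 0.1165]
tool_rot: [3.136, -0.017, 0.554]
contact_force: [-1.9, 2.1, 5.8]
opening: 0.0142
time: 11.8
tool_pos: [0.4711, -0.109, 0.1158]
tool_rot: [3.136, -0.017, 0.554]
contact_force: [-2.2, 1.7, 5.9]
opening: 0.0147
time: 12.05
tool_pos: [0.4712, -0.109, 0.1147]
tool_rot: [3.135, -0.017, 0.554]
contact_force: [-3.6, 3.0, 12.1]
opening: 0.0147
```

```bash
python3 -m creep '[0,0,0,-0.0003,0.07,0,0,0,-0.0003,0.07]';python3 -c "
from h import *
s=telemetry.observe();print(s['torque'],s['tool_rot'])"; python3 -m creep '[0,0,0,-0.0003,0.07,0,0,0,-0.0003,0]'; python3 -c "
from h import *
s=telemetry.observe();print(s['torque'],s['tool_rot'])"
```

```text
time: 12.3
tool_pos: [0.4709, -0.1087, 0.1148]
tool_rot: [3.136, -0.018, 0.697]
contact_force: [-3.4, 3.8, 7.3]
opening: 0.0145
[ 0.4004959   0.49943884 -0.20387639] [ 3.13603646 -0.01761507  0.69661104]
time: 12.55
tool_pos: [0.4707, -0.1085, 0.1148]
tool_rot: [3.136, -0.018, 0.769]
contact_force: [-2.6, 2.0, 6.9]
opening: 0.0147
[ 0.25633361  0.45338248 -0.068825  ] [ 3.1362711  -0.01800195  0.76892126]
```

```bash
python3 -m creep '[0,0,0,0.003,0,0,0,0,0.002,0,0,0,0,0,0]'; python3 -m creep '[0.2,0,0,0,0,0.4,0,0,0,0,0.5,0,0,0,0,0.5,0,0,0.03,0,0.5,0,0,0.04,0,0.5,-0.018,-0.018,0.05,0,0.5,-0.018,-0.018,0.04,0,0.5,-0.018,-0.018,0.01,0,0.5,0,0,0,0]'; python3 look.py w7
```

```text
time: 12.92
tool_pos: [0.4707, -0.1085, 0.1199]
tool_rot: [3.137, -0.018, 0.769]
contact_force: [-1.2, 1.6, 2.5]
opening: 0.0147
time: 14.05
tool_pos: [0.4151, -0.1646, 0.2941]
tool_rot: [3.134, -0.016, 0.769]
contact_force: [0.3, 0.9, -1.3]
opening: 0.046
[ 0.41553582 -0.16401302  0.2937452 ] [ 3.13498129 -0.01645465  0.77000198]
crop 243 67
```

View pics/w7z.png

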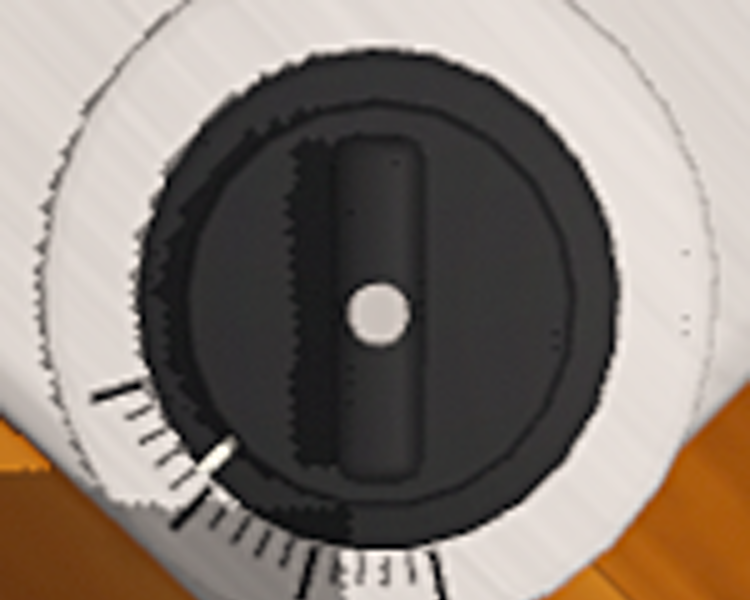

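```bash
python3 - <<'E'
from ang import *
angles('w7',243,67,5,dict(a15=(144,386),b15=(93,399),a10=(206,491),b10=(174,528),a5=(317,549),b5=(303,598),a0=(434,553),b0=(445,598),l1=(232,438),l2=(201,470)))
E
```

```text
dial 469.58990478515625 -110.59107208251953 86.53926086425781 88.05098724365234
a15 46.2 0.4892
b15 56.1 0.502
a10 47.1 0.0058
b10 56.5 -0.0007
a5 46.2 -0.5075
b5 56.1 -0.5023
a0 46.7 -0.9965
b0 55.6 -0.9994
l1 36.2 0.0942
l2 44.6 0.081
```

```bash
python3 -m creep '[0.5,0.026,0.026,-0.02,0,0.5,0.026,0.026,-0.03,0,0.5,0,0,-0.04,0,0.5,0,0,-0.03,0,0.5,0,0,0,0]'
```

```text
time: 14.72
tool_pos: [0.47, -0.1063, 0.1666]
tool_rot: [3.139, -0.016, 0.771]
contact_force: [0.5, 0.8, 0.3]
opening: 0.0461
```

```bash
python3 -m creep '[0.5,0.0005,-0.002,-0.02,0,0.5,0,0,-0.02,0,0.5,0,0,-0.005,0,0.5,0,0,0,0]';  python3 -m creep '[0.5,0,0,-0.002,0,0.3,0,0,0,0,0,0,0,0,0,0,0,0,0,0,0,0,0,0,0]' 40
```

```text
time: 15.22
tool_pos: [0.4735, -0.1077, 0.1236]
tool_rot: [3.135, -0.018, 0.773]
contact_force: [-1.2, -0.0, -0.3]
opening: 0.0458
time: 15.85
tool_pos: [0.4731, -0.1065, 0.1234]
tool_rot: [3.137, -0.02, 0.772]
contact_force: [-3.8, 6.9, 4.1]
opening: 0.0143
```

```bash
python3 -m creep '[0,0,0,-0.001,0,0,0,0,-0.001,0]';python3 -m creep '[0,0,0,-0.001,0]';python3 -m creep '[0,0,0,-0.0008,0]';python3 -m creep '[0,0,0,-0.0008,0]'; python3 -m creep '[0,0,0,-0.0008,0]'
```

```text
time: 16.1
tool_pos: [0.473, -0.1063, 0.1219]
tool_rot: [3.137, -0.02, 0.772]
contact_force: [-1.7, 1.4, 5.3]
opening: 0.0147
time: 16.23
tool_pos: [0.4731, -0.1063, 0.1212]
tool_rot: [3.136, -0.02, 0.772]
contact_force: [-3.1, 1.3, 6.5]
opening: 0.0145
time: 16.35
tool_pos: [0.473, -0.1063, 0.1207]
tool_rot: [3.136, -0.02, 0.772]
contact_force: [-2.4, 2.3, 6.7]
opening: 0.0146
time: 16.48
tool_pos: [0.4731, -0.1063, 0.1202]
tool_rot: [3.136, -0.02, 0.772]
contact_force: [-3.4, 2.5, 8.1]
opening: 0.0145
time: 16.6
tool_pos: [0.4731, -0.1063, 0.1199]
tool_rot: [3.136, -0.02, 0.772]
contact_force: [-2.9, 1.0, 7.2]
opening: 0.0146
```

```bash
python3 -m creep '[0,0,0,-0.001,0,0,0,0,-0.001,0]';python3 -m creep '[0,0,0,-0.001,0]'
```

```text
time: 16.85
tool_pos: [0.4731, -0.1063, 0.1189]
tool_rot: [3.136, -0.021, 0.771]
contact_force: [-3.2, 2.6, 9.1]
opening: 0.0143
time: 16.98
tool_pos: [0.4731, -0.1063, 0.1187]
tool_rot: [3.135, -0.021, 0.771]
contact_force: [-5.1, 2.3, 14.6]
opening: 0.0143
```

```bash
python3 -m creep '[0,0,0,-0.0003,0.055,0,0,0,-0.0003,0.055,0,0,0,-0.0003,0]'; python3 -c "
from h import *
s=telemetry.observe();print(s['torque'],s['tool_rot'])"
```

```text
time: 17.35
tool_pos: [0.4726, -0.1059, 0.1188]
tool_rot: [3.136, -0.022, 0.883]
contact_force: [-1.8, 1.0, 6.0]
opening: 0.0146
[ 0.19306234  0.33320484 -0.1391856 ] [ 3.13642672 -0.02173533  0.88257277]
```

Release and look; tool x at 0.88 is (0.64, 0.77).

```bash
python3 -m creep '[0,0,0,0.003,0,0,0,0,0.002,0,0,0,0,0,0]'; python3 -m creep '[0.2,0,0,0,0,0.4,0,0,0,0,0.5,0,0,0,0,0.5,0,0,0.03,0,0.5,0,0,0.04,0,0.5,-0.016,-0.02,0.05,0,0.5,-0.016,-0.02,0.04,0,0.5,-0.016,-0.02,0.01,0,0.5,0,0,0,0]'; python3 look.py w8
```

```text
time: 17.73
tool_pos: [0.4724, -0.1059, 0.1238]
tool_rot: [3.137, -0.022, 0.882]
contact_force: [-0.2, 1.3, -0.2]
opening: 0.0145
time: 18.85
tool_pos: [0.4229, -0.1678, 0.2987]
tool_rot: [3.135, -0.02, 0.883]
contact_force: [-1.0, -0.3, -0.2]
opening: 0.046
[ 0.42321414 -0.16718263  0.29825168] [ 3.1357671  -0.02030918  0.88364249]
crop 243 71
```

View pics/w8z.png

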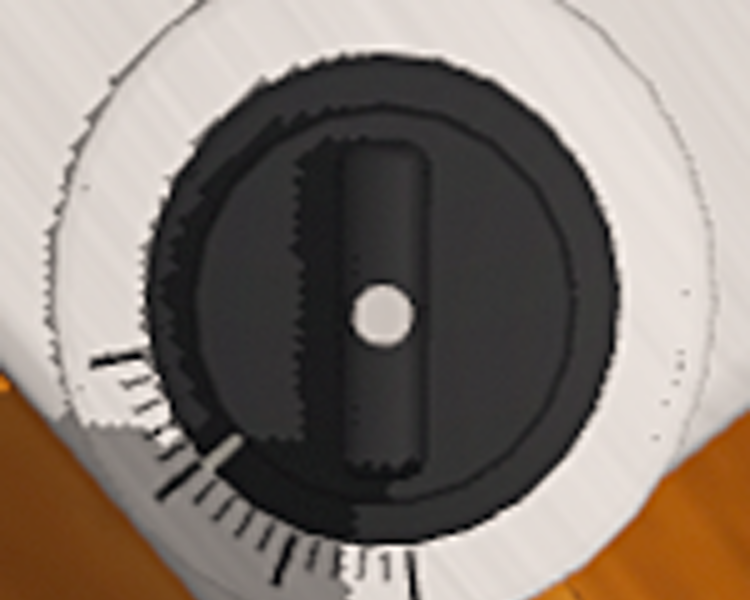

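```bash
python3 - <<'E'
from ang import *
angles('w8',243,71,5,dict(a15=(143,354),b15=(91,364),a10=(197,465),b10=(160,499),a5=(293,538),b5=(276,583),a0=(410,553),b0=(416,598),l1=(239,438),l2=(204,470)))
E
```

```text
dial 469.533203125 -110.64684295654297 86.63304138183594 87.96373748779297
a15 46.2 0.5019
b15 56.3 0.5026
a10 46.3 0.0026
b10 56.0 -0.0038
a5 46.7 -0.4976
b5 56.2 -0.499
a0 46.6 -0.9951
b0 55.5 -0.9986
l1 36.4 -0.0302
l2 45.5 -0.0306
```

```bash
python3 - <<'E'
from h import *
for fn,an in(('w1',-.408),('w6',.26),('w7',.087),('w8',-.03)):
    c=np.load('pics/%s.npz'%fn);g=c['image'].astype(float).mean(2).astype(np.float32)
    C=np.array([.4696,-.1106])
    # sample polar: brightness vs angle, line 35..42mm at z=.060, marks 49..55 at .057
    for nm,r,z in(('line',np.arange(.035,.0425,.0005),.0595),('10mark',np.arange(.049,.054,.0005),.057)):
        a0=an if nm=='line' else 0
        A=np.arange(a0-.07,a0+.07,.002);S=[]
        for a in A:
            S.append(np.mean([cv2.getRectSubPix(g,(1,1),tuple(map(float,proj(c,(C[0]-q*np.cos(a),C[1]+q*np.sin(a),z)))))[0,0] for q in r]))
        S=np.array(S);w=np.clip(S-np.median(S)-8,0,None) if nm=='line' else np.clip(np.median(S)-S-8,0,None)
        print(fn,nm,round((w*A).sum()/w.sum(),4))
E
```

```text
w1 line -0.398
w1 10mark 0.0058
w6 line 0.2672
w6 10mark 0.0042
w7 line 0.0795
w7 10mark -0.0008
w8 line -0.0273
w8 10mark 0.0042
```

```bash
python3 -m creep '[0.5,0.023,0.028,-0.02,0,0.5,0.023,0.028,-0.03,0,0.5,0,0,-0.04,0,0.5,0,0,-0.03,0,0.5,0,0,0,0]'; python3 -m creep '[0.5,-0.001,-0.001,-0.02,0,0.5,0,0,-0.02,0,0.5,0,0,-0.008,0,0.5,0,0,0,0]'
```

```text
time: 19.52
tool_pos: [0.471, -0.1049, 0.1713]
tool_rot: [3.14, -0.02, 0.885]
contact_force: [0.8, 0.4, 0.0]
opening: 0.0457
time: 20.02
tool_pos: [0.4728, -0.1051, 0.1252]
tool_rot: [3.136, -0.022, 0.887]
contact_force: [0.3, 0.1, 0.8]
opening: 0.0458
```

```bash
python3 -m creep '[0.5,-0.002,-0.004,-0.005,-0.003,0.3,0,0,0,0,0,0,0,0,0,0,0,0,0,0,0,0,0,0,0]' 40;python3 -m creep '[0,0,0,-0.001,0,0,0,0,-0.001,0]';python3 -m creep '[0,0,0,-0.001,0]';python3 -m creep '[0,0,0,-0.001,0]'
```

```text
time: 20.65
tool_pos: [0.4703, -0.1087, 0.1218]
tool_rot: [3.137, -0.023, 0.883]
contact_force: [-4.4, 4.3, 3.6]
opening: 0.015
time: 20.9
tool_pos: [0.4702, -0.1086, 0.1203]
tool_rot: [3.137, -0.023, 0.883]
contact_force: [-1.3, 0.0, 4.4]
opening: 0.0145
time: 21.02
tool_pos: [0.4703, -0.1086, 0.1196]
tool_rot: [3.136, -0.023, 0.883]
contact_force: [-3.2, 2.4, 8.7]
opening: 0.0145
time: 21.15
tool_pos: [0.4702, -0.1086, 0.1189]
tool_rot: [3.136, -0.023, 0.883]
contact_force: [-2.4, 2.4, 8.0]
opening: 0.0144
```

```bash
python3 -m creep '[0,0,0,-0.001,0,0,0,0,-0.001,0]';python3 -m creep '[0,0,0,-0.001,0]'; python3 -m creep '[0,0,0,-0.0003,-0.1,0,0,0,-0.0003,-0.1,0,0,0,-0.0003,-0.1]';python3 -c "
from h import *
s=telemetry.observe();print(s['torque'],s['tool_rot'])"
```

```text
time: 21.4
tool_pos: [0.4702, -0.1086, 0.1179]
tool_rot: [3.136, -0.024, 0.883]
contact_force: [-4.4, 1.8, 9.7]
opening: 0.0149
time: 21.52
tool_pos: [0.4703, -0.1086, 0.1176]
tool_rot: [3.136, -0.024, 0.882]
contact_force: [-4.1, 0.7, 10.4]
opening: 0.0149
time: 21.9
tool_pos: [0.4706, -0.109, 0.1177]
tool_rot: [3.134, -0.024, 0.574]
contact_force: [-2.2, 1.6, 5.8]
opening: 0.0144
[0.02378885 0.37022984 0.00103733] [ 3.13390097 -0.02429649  0.57378125]
```

```bash
python3 -m creep '[0,0,0,-0.0003,-0.1,0,0,0,-0.0003,-0.08]';python3 -c "
from h import *
s=telemetry.observe();print(s['torque'],s['tool_rot'])"; python3 -m creep '[0,0,0,-0.0003,0.1,0,0,0,-0.0003,0.1,0,0,0,-0.0003,0.1,0,0,0,-0.0003,0.04,0,0,0,-0.0003,0]';python3 -c "
from h import *
s=telemetry.observe();print(s['torque'],s['tool_rot'])"
```

```text
time: 22.15
tool_pos: [0.4708, -0.1094, 0.1177]
tool_rot: [3.133, -0.024, 0.389]
contact_force: [-1.8, -0.3, 5.8]
opening: 0.0146
[0.0315154  0.42985716 0.23510661] [ 3.1327816  -0.02438196  0.38863564]
time: 22.78
tool_pos: [0.4704, -0.1088, 0.1176]
tool_rot: [3.134, -0.025, 0.738]
contact_force: [-2.7, 0.5, 6.3]
opening: 0.0144
[ 0.14052789  0.43512768 -0.14906019] [ 3.13384016 -0.0248523   0.73807684]
```

```bash
python3 -m creep '[0,0,0,-0.0003,0.05,0,0,0,-0.0003,0.045,0,0,0,-0.0003,0]';python3 -c "
from h import *
s=telemetry.observe();print(s['torque'],s['tool_rot'])"
```

```text
time: 23.15
tool_pos: [0.4702, -0.1086, 0.1176]
tool_rot: [3.134, -0.025, 0.835]
contact_force: [-3.3, 1.0, 7.7]
opening: 0.0145
[ 0.12926206  0.47308001 -0.1739987 ] [ 3.13422982 -0.02527461  0.83476849]
```

```bash
python3 -m creep '[0,0,0,0.003,0,0,0,0,0.002,0,0,0,0,0,0]'; python3 -m creep '[0.2,0,0,0,0,0.4,0,0,0,0,0.5,0,0,0,0,0.5,0,0,0.03,0,0.5,0,0,0.04,0,0.5,-0.016,-0.019,0.05,0,0.5,-0.016,-0.019,0.04,0,0.5,-0.016,-0.019,0.01,0,0.5,0,0,0,0]'; python3 look.py w9
python3 - <<'E'
from h import *
for fn,an in(('w8',-.03),('w9',.01)):
    c=np.load('pics/%s.npz'%fn);g=c['image'].astype(float).mean(2).astype(np.float32)
    C=np.array([.4696,-.1106])
    for nm,r,z in(('line',np.arange(.035,.0425,.0005),.0595),('10mark',np.arange(.049,.054,.0005),.057)):
        a0=an if nm=='line' else 0
        A=np.arange(a0-.07,a0+.07,.002);S=[]
        for a in A:
            S.append(np.mean([cv2.getRectSubPix(g,(1,1),tuple(map(float,proj(c,(C[0]-q*np.cos(a),C[1]+q*np.sin(a),z)))))[0,0] for q in r]))
        S=np.array(S);w=np.clip(S-np.median(S)-8,0,None) if nm=='line' else np.clip(np.median(S)-S-8,0,None)
        print(fn,nm,round((w*A).sum()/w.sum(),4))
E
```

```text
time: 23.52
tool_pos: [0.4701, -0.1087, 0.1221]
tool_rot: [3.135, -0.025, 0.835]
contact_force: [-0.2, 1.0, -0.5]
opening: 0.0147
time: 24.65
tool_pos: [0.4206, -0.1671, 0.2977]
tool_rot: [3.132, -0.024, 0.836]
contact_force: [0.0, 0.2, -0.5]
opening: 0.0462
[ 0.4209367  -0.16650036  0.29726129] [ 3.13305677 -0.02449225  0.83613174]
crop 241 72
w8 line -0.0273
w8 10mark 0.0042
w9 line 0.0206
w9 10mark 0.0055
```

View pics/w9z.png

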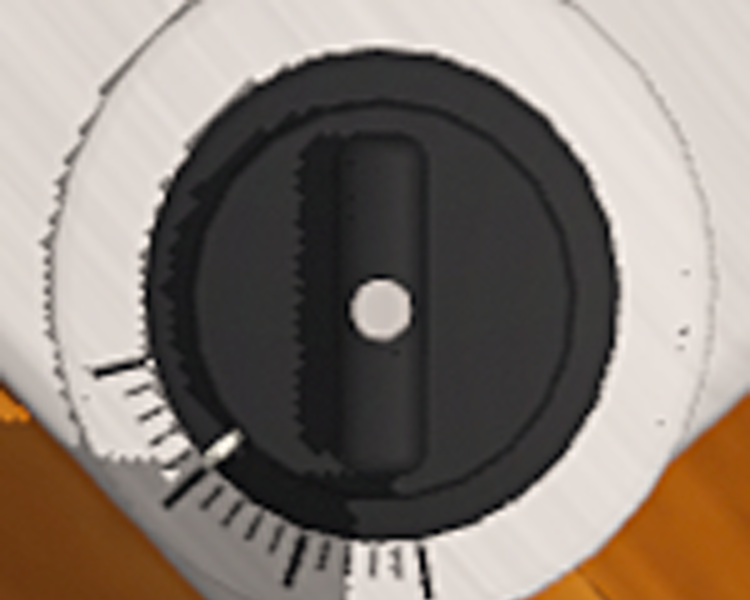

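```bash
python3 - <<'E'
from h import *
c=np.load('pics/w9.npz');P=pz(241,72,5);print(onz(c,*P(381,309),.110),onz(c,*P(381,309),.105))
a=np.load('pics/w8.npz');P=pz(243,71,5);print(onz(a,*P(383,314),.110))
print(telemetry.observe()['contact_force']); workorder.hand_in()
E
```

```text
[ 0.46941617 -0.11061894  0.11      ] [ 0.4693427  -0.11068883  0.105     ]
[ 0.46953411 -0.11062182  0.11      ]
[-0.12494602 -0.325587   -0.14227024]
the job is handed in; nothing more can be done
```

I handed the job in with the dial line 0.015 rad on the thick side of the 10 mm mark. That reads about 10.15 mm and is inside the 0.05 rad limit.

**What I did:**
- I gripped the knob's bar, turned it free, and pushed it down. The teeth first stood tip on tip at 16 N on the wrist, so I turned it under a light push until it sank into mesh.
- I wound it clockwise until the plate stood at about 11.4 mm. That figure comes from a 3-pixel shift of the plate in the top view (about 7.5 mm), added to a start of about 3.9 mm.
- I came back towards thinner in short stages, letting the knob up to look at the dial between them.
- The first return went slightly past the mark, to about 9.7 mm. I wound out again until the plate's drive resisted (about 0.24 N m) and came back to the final setting, still turning towards thinner.

**Last checks:**
- **Robot clear:** the gripper is open and above the knob, and the wrist force is about 0 N.
- **Knob up:** this rests on the gripper having risen about 4.5 mm with the knob (to within about 0.5 mm of its height before pressing) before it let go. The picture of the knob's cap cannot tell up from 5 mm down.
- **Plate at 10 mm:** I did not measure the final plate position directly. It follows from the dial reading and the last move being towards thinner.
- **Other items:** I did not take a final picture of the mill, the tumbler or the dish. The arm came nowhere near the tumbler or the dish. It passed above the mill once, at the start.

No check failed, apart from the first overshoot, which I corrected. The job took about 25 s.

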